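Screw the levelling foot down onto its bearing plate

TASK

The rubber foot under the red handwheel of the levelling stand hangs in the air. Slide the steel bearing plate flat on the table in under the foot, centred, and let go of it; then turn the handwheel clockwise by its black handle until the foot just bears on the plate with a light pressure, never forcing it down, and let go. Leave the pots and cups standing where they are.

Things in the scene. Friction and masses are not known exactly. Their poses are not given: they have to be found in the camera images.
- stand: fixed levelling stand: aluminium platform (top at z = 70 mm, a pot on it) on three short legs; a blue arm on its near side carries a vertical jack screw, red handwheel on top, black rubber foot below. Origin: on the screw's axis at the table top; z up, +x from screw to platform (platform x 75 to 200, y -75 to 75 mm; near legs 30 mm wide at x = 98, y = +-55). Open from -x, +y and -y.
- foot_place (a point): point on the table under the centre of the round rubber foot (39 mm across), where the plate's centre belongs; same as the stand's origin. The foot's underside starts 16 to 27 mm above the table: how far it is set on its screw differs by up to 8 mm between starts and cannot be told from the wheel's angle or height, so contact must be felt.
- nut_top (a point): top of the blue nut (36 mm across) of the jack screw, on its axis, 70 mm above the table; nut and arm leave 40 mm of height free over the table. Once the foot touches the plate it rubs round on it: its rubber gives 5 N per mm (pressure grows about 6 N per rad of wheel), and each newton adds 0.7 to 1.1 N of drag at the handle while it moves. Light pressure is 2 to 10 N; over 16 N is forcing it.
- wheel (a joint): angle of the handwheel (rad), growing as it turns clockwise seen from above, which lowers wheel, handle and foot together by 8 mm a turn (1.27 mm per rad). Starts between 0 and 2; the foot meets the plate after 3 to 12 rad of further turning. It stays where it is left; free running takes 0.02 N m (0.7 N at the handle).
- crank_handle (a point): upright black handle on the 84 mm red handwheel: 14 mm across, 40 mm tall, spins freely on its own vertical axis, so a gripper can hold it and go round without turning. The point is on the handle's axis at mid-height, 20 mm below its top, 20 mm above the wheel (z about 0.12 m). It circles the screw's axis at a radius of 30 mm; at wheel angle 0 it lies towards the stand's -x.
- bearing_plate: loose bearing plate, about 0.3 kg: dark steel square 64 x 64 x 12 mm with a yellow tongue along its +y to an upright yellow grip, 12 mm thick in x, 32 mm long in y, centred at y = +125 mm, top 44 mm above the table. Origin: centre of the square's underside; z up. Its centre belongs within 10 mm of the foot's axis, tongue pointing any way.
- dye_pot_3: bystander, pot with a black lid, 54 mm across, 44 mm tall; origin at the centre of its underside
- dye_pot_4: bystander, cream-lidded pot with a green label, 60 mm across, 52 mm tall; origin at the centre of its underside
- cup_0: bystander, clear cup with a pink rest, 70 mm across, 81 mm tall; origin at the centre of its underside
- cup_1: bystander, clear empty cup, 70 mm across, 81 mm tall; origin at the centre of its underside

How it is judged:
On the way, in this order (a step that is already met when the one before it is completed fails the run):
1. the bearing plate lies flat under the raised foot, within 10 mm of centre, and is let go (horizontal distance between stand and bearing_plate below 0.01 m and angle between bearing_plate's own z axis and vertical below 0.06 rad and height (world z) of bearing_plate below 0.003 m and contact force between the fingers and bearing_plate below 0.3 N and contact force between stand and bearing_plate below 0.5 N), for 0.2 s.
2. the foot is screwed down onto the plate and presses on it with 2 to 10 N (contact force between stand and bearing_plate between 2 and 10 N and horizontal distance between stand and bearing_plate below 0.01 m), for 0.2 s.
At the end, for the whole second after the job is handed in: the bearing plate lies flat under the foot, its centre within 10 mm of the screw's axis; the foot presses on it with 2 to 10 N; wheel and plate are at rest (all of step 2 and angle between bearing_plate's own z axis and vertical below 0.06 rad and linear speed of bearing_plate below 0.01 m/s and velocity of joint wheel between -0.05 and 0.05 rad/s); the robot touches nothing.
It fails at once if the foot is forced down: it presses on the plate with more than 16 N (contact force between stand and bearing_plate above 16 N).
It fails at once if a pot or a cup on the table is moved by more than 30 mm (distance of any of dye_pot_3, dye_pot_4, cup_0, cup_1 from where it was at the start of the episode above 0.03 m).
It also fails if it takes over 72 s, if anything falls off the work surface, if the arm or the gripper's body presses on something with over 40 N, if the wrist force passes 120 N, or if a joint passes its speed limit or range.

ROBOT

A 7-joint arm with a two-finger parallel gripper is mounted at the origin on a cart in front of the work surface, level with it; the furniture and walls round the work are solid. World frame = base frame: x ahead of the robot, y to its left, z up, the work surface at z = 0. Lengths are in m, angles in rad, forces in N, time in s.
With the tool pointing down it reaches from about 0.35 to 0.9 m from the base axis. Payload 8.1 kg.
Tool frame: the origin (TCP) lies midway between the tips of the shut fingers; the grasp point (between the pads) lies 19 mm behind it; z points along the fingers, y is the line along which they close (so a half turn about z gives the same grasp; the last joint's range is limited). The gripper opens to 92 mm and grips with 3 to 60 N. Pads are 19 mm wide; open, the fingers measure 130 mm over their backs; the gripper's body (75 mm by 190 mm) begins 47 mm behind the grasp point.
Start: joints at [1.04, 0.434, 0.025, 1.573, -0.012, 1.134, -0.075], TCP at [0.259, -0.569, 0.227] pointing down, gripper open.
Joint ranges: [-2.62, 2.62], [-0.44, 2.09], [-1.27, 1.32], [0.08, 2.57], [-1.32, 4.46], [0.12, 2], [-2.74, 2.74]. Speed limits (rad/s): [2.22, 2.22, 3.01, 3.01, 3.14, 3.14, 3.14].

INTERFACE

Orientations are given as a rotation vector (axis times angle).
In Python, from cell import readout, get_image, calibration, ticket gives the robot as it stands. The module is installed in compiled form; this text tells all that it offers.
- The arm moves only by the tool move_arm, never from a script. Its argument "series" is a list of rows, each a list of 6 numbers: the shift along the world's x, y, z as a fraction of full scale, then the turn, a rotation vector about the world's x, y, z as a fraction of full scale. A call has 1 to 5 rows; each row is the pose to reach, as a shift and turn from the pose commanded when the call began; what a row does not reach only later rows make up. Full scale, the value 1, is 0.75 m for a shift and 60 degrees for a turn. A row lasts 1/10 s, in which the tool goes at most 50 mm and 8.59 degrees, less where a joint would pass 70% of its speed; a pose out of reach is approached as far as the arm can. A call with a number of a shift or a turn outside -1 to 1 is refused whole. A call with a gripper value outside its range is refused whole. "claw" is the opening, from -1 (shut) to 1 (fully open), so that 0 is half open, set as the call begins (left out, the last holds). The fingers move at their own pace and stop on an object; "squeeze" is the grip in N (left out, the last holds). Time passes only in rows, so rows that repeat a pose let the fingers close. It gives the time, the measured TCP pose, the force, the opening and the grip force at its end, in the units of the state.
- readout.observe(): the state, without advancing time (a new reading comes with each control period).
- get_image(name): name is "scene" or "side" or "wrist"; returns (picture, depth): 384x512x3 uint8, red, green, blue; 384x512 float32, m along the optical axis (not along the pixel's ray), 0 where there is no reading.
- calibration(name): a dict with "fx", "fy", "cx", "cy" (pixels), "k1" (the pictures are not rectified: a ray, as slopes to the right and down, at radius r is drawn at 1 + k1 r^2 times it, then the intrinsics apply), "view" (4x4, takes a point from world to camera coordinates); the wrist camera has in their place "mount" (4x4, takes a point from camera to tool coordinates, whose origin is the TCP and whose axes are the flange's). Camera axes: x right, y down, z forward; pixel columns grow to the right and rows downward; lengths in m; the calibration is good to about 2 mm. A picture is of the moment at which its call begins: read the wrist's pose just before it. calibration takes no time and is no camera call.
- ticket.sign_off(): hands the job in; it is judged then, once.
The state is a dict: "clock": time; "joints": joint angles; "dq": joint speeds; "joint_efforts": joint torques, N m; "position": TCP position; "ee_rot": TCP orientation; "force": force on the tool from outside, world axes, zero at the start; "ft_torque": the same for the moment, N m; "width": opening from 0.0 (shut) to 1.0 (fully open); "gripper_force": force on a finger pad.
Only numpy, scipy, OpenCV 4.12 (cv2) and the standard library are available. Lean on these libraries where they do the work, as an engineer would, in place of code of your own. Each camera call takes 0.05 s, during which the arm holds its last target. There are 200 camera calls.

## Working session

There is one attempt and no reset: what is moved stays moved. The work goes in short steps, Python scripts to look and compute and a tool call to move; the robot and the scene stay as the last step left them, time stands still between calls to the robot, and variables do not carry over. Pictures are saved under pics/ and viewed, at most 10 in all, crops included, and the job is handed in when it is done.

Besides the shell and the picture viewer there is one more tool, called by a JSON object that holds its "fn" and its "kwargs". move_arm: Moves the arm, as the interface text tells. Shift numbers are shares of 0.75 m and turn numbers shares of 60 degrees, none past 1 either way. Its arguments: {"type":"object","properties":{"series":{"type":"array"},"claw":{"type":"number"},"squeeze":{"type":"number"}},"required":["series"]}

```bash
mkdir -p pics
cat > h.py <<'E'
import numpy as np, cv2
from cell import readout, get_image, calibration, ticket
from scipy.spatial.transform import Rotation as R
def cam2world(name, st=None):
    c=calibration(name)
    if name=='wrist':
        T=np.eye(4);T[:3,:3]=R.from_rotvec(st['ee_rot']).as_matrix();T[:3,3]=st['position']
        return c,T@np.array(c['mount'])
    return c,np.linalg.inv(np.array(c['view']))
def rays(c,uv):
    K=np.array([[c['fx'],0,c['cx']],[0,c['fy'],c['cy']],[0,0,1.]])
    p=cv2.undistortPoints(np.array(uv,float).reshape(-1,1,2),K,np.array([c['k1'],0,0,0.]))[:,0]
    return np.c_[p,np.ones(len(p))]
def onplane(name,uv,z,st=None):
    c,T=cam2world(name,st);d=rays(c,uv)@T[:3,:3].T;o=T[:3,3]
    return o+d*((z-o[2])/d[:,2])[:,None]
def bydepth(name,uv,dep,st=None):
    c,T=cam2world(name,st);uv=np.array(uv,int).reshape(-1,2)
    return (rays(c,uv)*dep[uv[:,1],uv[:,0]][:,None])@T[:3,:3].T+T[:3,3]
E
python3 - <<'E'
from h import *
s=readout.observe();print(s)
for n in('scene','side'):
    im,d=get_image(n);np.savez(f'{n}0.npz',im=im,d=d);cv2.imwrite(f'pics/{n}0.png',im[:,:,::-1])
    c,T=cam2world(n);print(n,c['fx'],T[:3,3],T[:3,2])
E
```

```text
{'clock': 0.0, 'joints': array([ 1.04038066,  0.43523701,  0.02496019,  1.57408844, -0.0116141 ,
        1.13399575, -0.07512605]), 'dq': array([-0.00018769,  0.00034332, -0.000595  ,  0.00073754,  0.0011574 ,
       -0.00035809, -0.00132167]), 'joint_efforts': array([-3.19858636e-04, -6.67853880e+01,  9.84847583e-01, -3.14467406e+01,
       -6.05518813e-02,  4.26514226e-02,  1.79570775e-04]), 'position': array([ 0.25905077, -0.56822714,  0.22593945]), 'ee_rot': array([-3.06854077e+00, -6.66438074e-01,  7.19240375e-04]), 'force': array([-0.04816736,  0.03616958, -0.31969188]), 'ft_torque': array([-0.00159453,  0.03961367,  0.01467461]), 'gripper_force': 0.0, 'width': 1.0003861321497176}
scene 399.7793292991819 [ 0.18597451 -0.46357495  0.70557309] [ 0.42516234  0.60962307 -0.66902668]
side 406.1310019379607 [0.41034552 1.12173695 0.71050113] [ 0.13385999 -0.85741907 -0.49690445]
```

View pics/scene0.png

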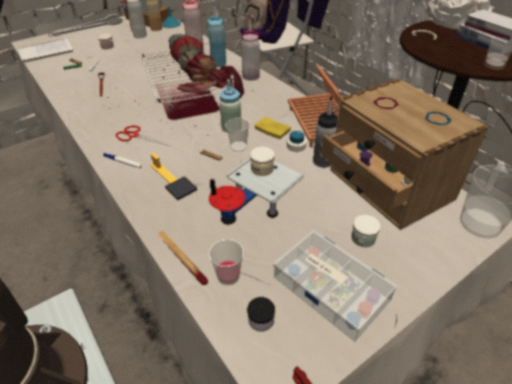

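View pics/side0.png

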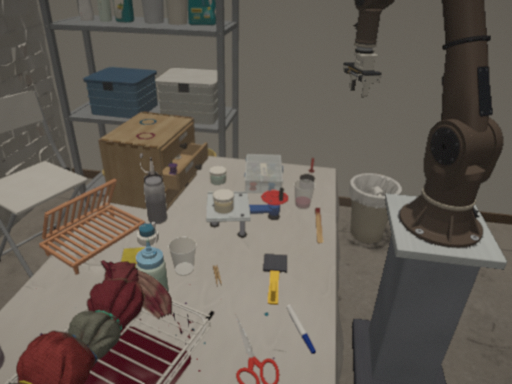

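The scene view shows the wheel at (228,198), its handle at (212,186), the foot at (228,218), the plate at (180,188) with its grip at (156,162), and the platform at (265,178). In the side view the wheel is at (275,198), the plate at (275,263) and the grip at (273,290). The pink cup stands close to the wheel.

Run:
```python
from h import *
def cen(m):
    n,l,s,c=cv2.connectedComponentsWithStats(m.astype(np.uint8));k=1+np.argmax(s[1:,4]);return l==k,c[k],s[k]
for n,boxr,boxp,boxy,boxplat in (('scene',(205,180,250,215),(160,172,200,202),(145,148,182,185),(222,155,305,205)),('side',(255,185,295,210),(258,252,292,275),(262,268,285,305),(200,190,255,225))):
    z=np.load(n+'0.npz');im=z['im'];d=z['d'];hsv=cv2.cvtColor(im,cv2.COLOR_RGB2HSV);H,S,V=cv2.split(hsv)
    def bx(b):
        m=np.zeros(H.shape,bool);m[b[1]:b[3],b[0]:b[2]]=1;return m
    def rep(nm,m,zp):
        m,c,s=cen(m);v,u=np.nonzero(m);P=bydepth(n,np.c_[u,v],d);P=P[d[v,u]>0]
        print(n,nm,c.round(1),s,'plane',onplane(n,[c],zp)[0].round(4),'depth med',np.median(P,0).round(4),'zr',np.percentile(P[:,2],[5,95]).round(3))
        return m,P
    rep('red',bx(boxr)&((H<8)|(H>172))&(S>150)&(V>90),.1)
    m,_=rep('plate',bx(boxp)&(V<90)&(S<120),.012)
    r=cv2.minAreaRect(np.argwhere(m)[:,::-1].astype(np.float32));print(onplane(n,cv2.boxPoints(r),.012).round(3))
    m,P=rep('yel',bx(boxy)&(H>15)&(H<32)&(S>130)&(V>110),.02)
    q=P[P[:,2]>.035];print(' grip top',len(q),q.mean(0).round(4) if len(q) else '')
    rep('handle',bx((boxr[0],boxr[1]-5,boxr[2],boxr[3]))&(V<60),.12)
    P=bydepth(n,np.argwhere(bx(boxplat)&(d>0))[:,::-1],d);P=P[abs(P[:,2]-.07)<.006]
    r=cv2.minAreaRect(P[:,:2].astype(np.float32)*1000);print(n,'platform',r)
# all objects by height, side+scene
    vv,uu=np.nonzero(d>0);P=bydepth(n,np.c_[uu,vv],d)
    k=(P[:,2]>.025)&(P[:,2]<.3)&(P[:,0]>.3)&(P[:,0]<1)&(abs(P[:,1])<.5)
    g=np.zeros((140,200),np.uint8);q=((P[k][:,:2]-[.3,-.5])/.005).astype(int);g[q[:,0],q[:,1]]=1
    N,l,s,c=cv2.connectedComponentsWithStats(g)
    for i in range(1,N):
        if s[i,4]>15: print('  blob y',(s[i,0]*.005-.5).round(3),((s[i,0]+s[i,2])*.005-.5).round(3),'x',(s[i,1]*.005+.3).round(3),((s[i,1]+s[i,3])*.005+.3).round(3))
    if n=='scene':
      cv2.imwrite('pics/crop0.png',cv2.resize(im[140:300,140:300,::-1],None,fx=3.7,fy=3.7,interpolation=cv2.INTER_CUBIC))
```

```text
scene red [227.2 198.1] [209 186  36  25 684] plane [0.5076 0.0979 0.1   ] depth med [0.5082 0.0991 0.0978] zr [0.094 0.103]
scene plate [180.7 188.1] [166 178  30  22 381] plane [0.4772 0.284  0.012 ] depth med [0.4782 0.2862 0.0101] zr [0.007 0.012]
[[0.448 0.315 0.012]
 [0.521 0.32  0.012]
 [0.507 0.254 0.012]
 [0.437 0.251 0.012]]
scene yel [162.1 169.6] [151 153  26  30 242] plane [0.4687 0.3734 0.02  ] depth med [0.4702 0.3891 0.0072] zr [0.004 0.042]
 grip top 30 [0.4688 0.4129 0.0405]
scene handle [212.5 186.7] [211 180   4  14  44] plane [0.4908 0.1299 0.12  ] depth med [0.4876 0.1233 0.1259] zr [0.109 0.14 ]
scene platform ((642.0646362304688, 139.7369842529297), (127.91566467285156, 150.51483154296875), 14.323616027832031)
  blob y -0.165 -0.105 x 0.395 0.455
  blob y -0.055 0.025 x 0.395 0.465
  blob y 0.05 0.22 x 0.465 0.725
  blob y 0.395 0.435 x 0.46 0.48
  blob y -0.28 -0.05 x 0.5 0.665
  blob y 0.32 0.395 x 0.67 0.745
  blob y -0.145 -0.08 x 0.705 0.77
  blob y 0.42 0.49 x 0.715 0.78
  blob y -0.165 0.12 x 0.76 1.0
  blob y 0.475 0.5 x 0.78 0.83
  blob y 0.125 0.185 
[... 540 characters left out ...]
.01  ] zr [0.007 0.045]
 grip top 62 [0.469  0.4216 0.0436]
side handle [280.7 194. ] [280 189   3  11  22] plane [0.4912 0.1272 0.12  ] depth med [0.4905 0.134  0.1241] zr [0.108 0.14 ]
side platform ((635.682861328125, 137.30580139160156), (139.61297607421875, 156.08709716796875), 14.01077651977539)
  blob y -0.17 -0.115 x 0.395 0.45
  blob y -0.055 -0.01 x 0.395 0.465
  blob y -0.01 0.025 x 0.395 0.465
  blob y 0.05 0.23 x 0.465 0.72
  blob y 0.4 0.44 x 0.46 0.48
  blob y -0.285 -0.05 x 0.5 0.66
  blob y 0.32 0.395 x 0.67 0.745
  blob y -0.14 -0.075 x 0.705 0.77
  blob y 0.42 0.495 x 0.71 0.78
  blob y -0.165 0.125 x 0.76 1.0
  blob y 0.165 0.445 x 0.815 1.0
  blob y 0.13 0.19 x 0.825 0.9
```

View pics/crop0.png

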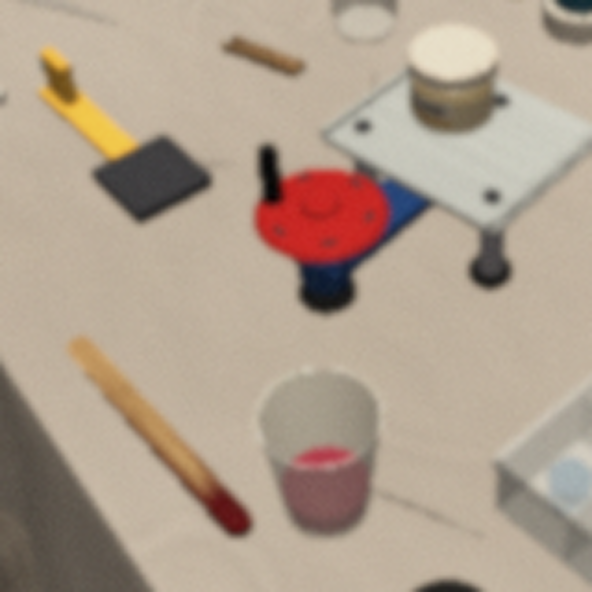

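Crop: the wheel is centred near (226,198) in full-image pixels, with the handle upright at its upper left, and the space between plate and foot is clear. Estimates: screw axis (0.508,0.105), stand yaw about 14°, handle (0.490,0.128), plate centre (0.479,0.292), grip (0.469,0.417), plate yaw about 4.6°. These fit the given sizes: the handle radius comes out at 29 mm and the grip distance at 125 mm. I'll set out now.

{"fn": "move_arm", "kwargs": {"series": [[0.213, 0.267, 0.03, 0, 0, 0.58], [0.213, 0.267, 0.03, 0, 0, 0.58], [0.213, 0.267, 0.03, 0, 0, 0.58], [0.213, 0.267, 0.03, 0, 0, 0.58], [0.213, 0.267, 0.03, 0, 0, 0.58]], "claw": -0.1}}

```text
clock: 0.6
position: [0.4152, -0.3722, 0.2486]
ee_rot: [-2.726, -1.561, 0.0]
force: [1.2, -0.5, 0.3]
width: 0.615
gripper_force: 0.0
```

{"fn": "move_arm", "kwargs": {"series": [[0.04, 0.33, 0.03, 0, 0, 0.58], [0.04, 0.33, 0.03, 0, 0, 0.58], [0.04, 0.33, 0.03, 0, 0, 0.58], [0.04, 0.33, 0.03, 0, 0, 0.58], [0.04, 0.33, 0.03, 0, 0, 0.58]]}}

```text
clock: 1.1
position: [0.4441, -0.1249, 0.2711]
ee_rot: [-2.134, -2.305, 0.0]
force: [1.1, -0.3, -0.1]
width: 0.449
gripper_force: 0.0
```

{"fn": "move_arm", "kwargs": {"series": [[0.03, 0.28, 0.03, 0, 0, 0], [0.03, 0.28, 0.03, 0, 0, 0], [0.03, 0.28, 0.03, 0, 0, 0], [0.03, 0.28, 0.03, 0, 0, 0], [0.03, 0.28, 0.03, 0, 0, 0]]}}

```text
clock: 1.6
position: [0.4667, 0.0893, 0.2943]
ee_rot: [-2.131, -2.307, -0.004]
force: [-0.2, 0.8, 0.7]
width: 0.45
gripper_force: 0.0
```

Run:
```python
from h import *
s=readout.observe();im,d=get_image('wrist');np.savez('w1.npz',im=im,d=d,**{k:s[k] for k in('position','ee_rot')})
cv2.imwrite('pics/w1.png',im[:,:,::-1]);print(s['position'],s['ee_rot'],s['joints'])
c,T=cam2world('wrist',s);print(T.round(3))
```

```text
[0.46667307 0.08926995 0.29433288] [-2.13139152 -2.30669647 -0.0042989 ] [ 0.21747535  0.19031249 -0.60298482  1.78178152  0.11305937  1.20253677
 -0.33869986]
[[ 0.997  0.073  0.024  0.46 ]
 [ 0.077 -0.956 -0.282  0.165]
 [ 0.002  0.283 -0.959  0.453]
 [ 0.     0.     0.     1.   ]]
```

View pics/w1.png

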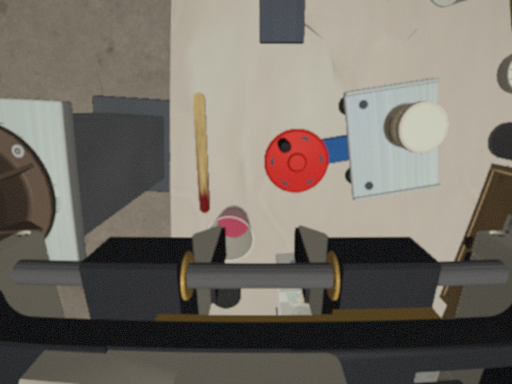

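Wrist view: the wheel is centred at (297,160), the handle top at (284,146), the platform to the right, and the plate at the top edge around (282,20). Next I fit the wheel outline and the plate.

```bash
cat > wm.py <<'E'
from h import *
def wheel(im,s,box=None):
    H,S,V=cv2.split(cv2.cvtColor(im,cv2.COLOR_RGB2HSV))
    m=(((H<8)|(H>172))&(S>150)&(V>90)).astype(np.uint8)
    cs,_=cv2.findContours(m,0,2);k=max(cs,key=cv2.contourArea);h=cv2.convexHull(k)
    P=onplane('wrist',h[:,0],.1,s)[:,:2]
    (cx,cy),r=cv2.minEnclosingCircle((P*1000).astype(np.float32));return np.array([cx,cy]),r,cv2.fitEllipse(h)
E
python3 - <<'E'
from wm import *
z=np.load('w1.npz');im=z['im'];d=z['d'];s=dict(z)
print(wheel(im,s)); v,u=150,305
print('wheel depth z',bydepth('wrist',[[310,150],[290,175],[284,146]],d,s))
print('handle top',onplane('wrist',[[284,145.5]],.14,s))
P=bydepth('wrist',np.argwhere(d>0)[:,::-1],d,s);k=(abs(P[:,2]-.07)<.006)&(P[:,0]>.56)&(P[:,0]<.75)&(abs(P[:,1]-.14)<.15)
print(cv2.minAreaRect((P[k][:,:2]*1000).astype(np.float32)))
E
```

```text
(array([510.94888306, 107.67938232]), 39.697242736816406, ((295.99114990234375, 160.11744689941406), (61.25605392456055, 63.930843353271484), 57.95289993286133))
wheel depth z [[0.52656179 0.12259551 0.10001923]
 [0.50499916 0.0894917  0.10150767]
 [0.48985671 0.12979962 0.14271574]]
handle top [[0.49006346 0.13003181 0.14      ]]
((632.8871459960938, 138.1632080078125), (149.51492309570312, 148.91641235351562), 14.00240707397461)
```

{"fn": "move_arm", "kwargs": {"series": [[0.0, 0.33, -0.07, 0, 0, 0.02], [0.0, 0.33, -0.07, 0, 0, 0.02], [0.0, 0.33, -0.07, 0, 0, 0.02], [0.0, 0.33, -0.07, 0, 0, 0.02], [0.0, 0.33, -0.07, 0, 0, 0.02]]}}

```text
clock: 2.15
position: [0.4676, 0.3279, 0.2407]
ee_rot: [2.118, 2.319, -0.002]
force: [0.7, -0.1, 1.0]
width: 0.45
gripper_force: 0.0
```

Run:
```python
from h import *
s=readout.observe();im,d=get_image('wrist');np.savez('w2.npz',im=im,d=d,**{k:s[k] for k in('position','ee_rot')})
cv2.imwrite('pics/w2.png',im[:,:,::-1]);print(s['position'],s['ee_rot'])
```

```text
[0.46757496 0.32790298 0.24069844] [ 2.11794989e+00  2.31913163e+00 -1.80199695e-03]
```

View pics/w2.png

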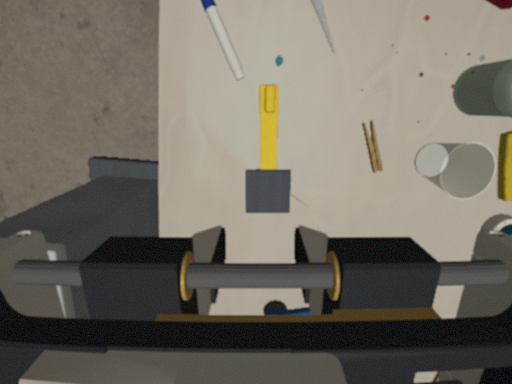

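The plate is at (268,191), partly shaded and clear of the fingers, with its tongue running up to the grip at (270,98).

Run:
```python
from h import *
z=np.load('w2.npz');im=z['im'];d=z['d'];s=dict(z)
H,S,V=cv2.split(cv2.cvtColor(im,cv2.COLOR_RGB2HSV))
m=np.zeros_like(H);m[160:222,238:298]=(V<110)[160:222,238:298]
cs,_=cv2.findContours(m,0,2);k=max(cs,key=cv2.contourArea)
print('plate',cv2.minAreaRect((onplane('wrist',k[:,0],.012,s)[:,:2]*1000).astype(np.float32)))
m=np.zeros_like(H);m[75:170,250:290]=((H>15)&(H<32)&(S>130)&(V>110))[75:170,250:290]
P=bydepth('wrist',np.argwhere(m>0)[:,::-1],d,s);q=P[P[:,2]>.035]
print('grip',len(q),q.mean(0),np.ptp(q,0)); print(cv2.minAreaRect((q[:,:2]*1000).astype(np.float32)))
print('tooly',R.from_rotvec(s['ee_rot']).as_matrix()[:,1:])
```

```text
plate ((481.49420166015625, 293.9776611328125), (60.86656951904297, 63.28880310058594), 4.3131303787231445)
grip 279 [0.47065342 0.41662934 0.05558722] [0.01746102 0.0313947  0.35828789]
((467.97015380859375, 416.91455078125), (17.4342098236084, 30.963747024536133), 4.618940353393555)
tooly [[ 9.95896806e-01 -1.25258710e-04]
 [ 9.04957870e-02 -1.43963383e-03]
 [-2.55025811e-04 -9.99998956e-01]]
```

{"fn": "move_arm", "kwargs": {"series": [[0.0045, 0.12, -0.08, 0, 0, -0.01], [0.0045, 0.12, -0.08, 0, 0, -0.01], [0.0045, 0.12, -0.14, 0, 0, -0.01], [0.0045, 0.12, -0.2, 0, 0, -0.01], [0.0045, 0.12, -0.2, 0, 0, -0.01]]}}

```text
clock: 2.7
position: [0.4683, 0.413, 0.0851]
ee_rot: [2.128, 2.31, -0.019]
force: [0.0, -1.5, -0.6]
width: 0.451
gripper_force: 0.0
```

{"fn": "move_arm", "kwargs": {"series": [[0.002, 0.003, -0.05, 0, 0, 0], [0.002, 0.003, -0.09, 0, 0, 0], [0.002, 0.003, -0.09, 0, 0, 0], [0.002, 0.003, -0.09, 0, 0, 0], [0.002, 0.003, -0.09, 0, 0, 0]]}}

```text
clock: 3.2
position: [0.4733, 0.4209, 0.027]
ee_rot: [2.129, 2.31, 0.006]
force: [0.8, 0.4, 0.1]
width: 0.448
gripper_force: 0.0
```

{"fn": "move_arm", "kwargs": {"series": [[-0.003, -0.004, -0.015, 0, 0, 0], [-0.003, -0.004, -0.015, 0, 0, 0], [-0.003, -0.004, -0.015, 0, 0, 0]]}}

```text
clock: 3.5
position: [0.4696, 0.4166, 0.0131]
ee_rot: [2.128, 2.311, -0.001]
force: [-0.8, 0.2, 0.5]
width: 0.45
gripper_force: 0.0
```

{"fn": "move_arm", "kwargs": {"series": [[0, 0, 0, 0, 0, 0], [0, 0, 0, 0, 0, 0], [0, 0, 0, 0, 0, 0], [0, 0, 0, 0, 0, 0], [0, 0, 0, 0, 0, 0]], "claw": -1, "squeeze": 20}}

```text
clock: 4.0
position: [0.47, 0.4171, 0.013]
ee_rot: [2.128, 2.311, 0.001]
force: [1.1, -0.0, 0.4]
width: 0.131
gripper_force: 20.0
```

{"fn": "move_arm", "kwargs": {"series": [[0.001, -0.02, 0, 0, 0, 0.03], [0.003, -0.045, 0, 0, 0, 0.07], [0.005, -0.07, 0, 0, 0, 0.11], [0.007, -0.1, 0, 0, 0, 0.15], [0.009, -0.13, 0, 0, 0, 0.15]]}}

```text
clock: 4.5
position: [0.4762, 0.3194, 0.013]
ee_rot: [-1.937, -2.472, -0.001]
force: [0.7, 0.9, -0.9]
width: 0.134
gripper_force: 20.0
```

{"fn": "move_arm", "kwargs": {"series": [[0.001, -0.03, 0, 0, 0, 0], [0.002, -0.06, 0, 0, 0, 0], [0.003, -0.085, 0, 0, 0, 0], [0.004, -0.105, 0, 0, 0, 0], [0.004, -0.122, 0, 0, 0, 0]]}}

```text
clock: 5.0
position: [0.4795, 0.2273, 0.013]
ee_rot: [-1.941, -2.47, -0.001]
force: [-0.6, 1.0, -0.9]
width: 0.131
gripper_force: 20.0
```

{"fn": "move_arm", "kwargs": {"series": [[0, 0, 0, 0, 0, 0], [0, 0, 0, 0, 0, 0], [0, 0, 0, 0, 0, 0]]}}

```text
clock: 5.3
position: [0.4795, 0.2278, 0.013]
ee_rot: [1.94, 2.47, -0.001]
force: [0.4, -4.2, 2.8]
width: 0.128
gripper_force: 20.0
```

Run:
```python
from h import *
s=readout.observe();print(s['position'],s['ee_rot'],s['force'],R.from_rotvec(s['ee_rot']).as_matrix()[:,1])
a=[]
for n,(x,y,X,Y) in (('scene',(180,130,290,240)),('side',(220,170,330,280))):
    im,d=get_image(n);np.savez(f'{n}1.npz',im=im,d=d);a.append(cv2.resize(im[y:Y,x:X],(400,400),interpolation=cv2.INTER_CUBIC))
cv2.imwrite('pics/p1.png',np.hstack(a)[:,:,::-1])
```

```text
[0.47946315 0.22783241 0.0129845 ] [ 1.94028054e+00  2.47020625e+00 -9.69640161e-04] [ 0.44547374 -4.2234568   2.81200487] [ 9.71538215e-01  2.36882797e-01 -1.90960191e-04]
```

View pics/p1.png

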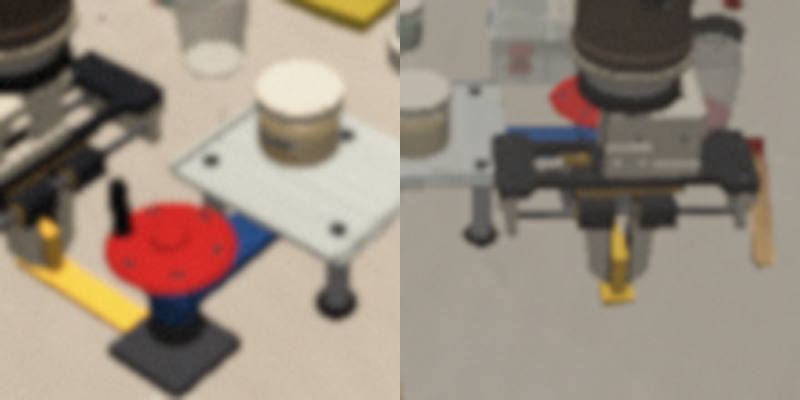

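The plate lies under the foot with its corners in the left crop at (110,350), (240,345) and (178,393). I'll check its centre numerically.

Run:
```python
from h import *
z=np.load('scene1.npz');im=z['im'];H,S,V=cv2.split(cv2.cvtColor(im,cv2.COLOR_RGB2HSV))
k=.275;pts=[[180+110*k,130+350*k],[180+240*k,130+345*k],[180+178*k,130+394*k]]
P=onplane('scene',pts,.012);print(P.round(4),(P[0]+P[1])/2, np.linalg.norm(P[0]-P[1]))
# expected corners for centre (.510,.107) yaw 14
for z_ in(.07,.1): print('screw ref',onplane('scene',[[227.2,198.1]],z_))
m=np.zeros_like(H);m[180:220,205:256]=(((H<8)|(H>172))&(S>150)&(V>90))[180:220,205:256]
h=cv2.convexHull(max(cv2.findContours(m,0,2)[0],key=cv2.contourArea))
print('wheel scene',cv2.minEnclosingCircle((onplane('scene',h[:,0],.1)[:,:2]*1000).astype(np.float32)))
s=readout.observe();print(s['force'],s['ft_torque'])
```

```text
[[0.4696 0.1221 0.012 ]
 [0.5399 0.0757 0.012 ]
 [0.4846 0.0645 0.012 ]] [0.50475413 0.09888368 0.012     ] 0.08429859661836366
screw ref [[0.52357362 0.12584314 0.07      ]]
screw ref [[0.50763843 0.09802173 0.1       ]]
wheel scene ((508.5235595703125, 99.67755889892578), 40.493247985839844)
[ 0.36731579 -3.78562538  3.01143043] [-0.72322459 -0.20382569 -0.15060918]
```

{"fn": "move_arm", "kwargs": {"series": [[0, 0, 0, 0, 0, 0], [0, 0, 0, 0, 0, 0], [0, 0, 0, 0, 0, 0], [0, 0, 0, 0, 0, 0]], "claw": -0.2}}

```text
clock: 5.8
position: [0.4794, 0.2284, 0.013]
ee_rot: [-1.94, -2.471, -0.001]
force: [0.0, -1.1, 0.2]
width: 0.387
gripper_force: 0.0
```

{"fn": "move_arm", "kwargs": {"series": [[0, 0, 0.03, 0, 0, 0], [0, 0, 0.09, 0, 0, 0], [0, 0, 0.15, 0, 0, 0], [0, 0, 0.21, 0, 0, 0], [0, 0, 0.25, 0, 0, 0]]}}

```text
clock: 6.3
position: [0.4798, 0.2288, 0.2037]
ee_rot: [1.939, 2.47, 0.005]
force: [1.5, 0.1, -0.4]
width: 0.399
gripper_force: 0.0
```

{"fn": "move_arm", "kwargs": {"series": [[0, -0.06, 0.02, 0, 0, -0.02], [0, -0.11, 0.02, 0, 0, -0.02], [0, -0.17, 0.02, 0, 0, -0.02], [0, -0.2, 0.02, 0, 0, -0.02], [0, -0.2, 0.02, 0, 0, -0.02]]}}

```text
clock: 6.8
position: [0.4794, 0.0738, 0.2152]
ee_rot: [1.973, 2.444, -0.003]
force: [-0.1, 0.7, 0.3]
width: 0.4
gripper_force: 0.0
```

Run:
```python
from wm import *
s=readout.observe();im,d=get_image('wrist');np.savez('w3.npz',im=im,d=d,**{k:s[k] for k in('position','ee_rot')})
cv2.imwrite('pics/w3.png',im[:,:,::-1]);print(s['position'],s['ee_rot'],s['force'],s['width'],wheel(im,s))
```

```text
[0.47944217 0.07380416 0.21518262] [ 1.97269484  2.4437608  -0.00302181] [-0.06650931  0.73586901  0.27333802] 0.3998274544576187 (array([510.51586914, 108.08480072]), 40.10318374633789, ((298.72308349609375, 161.0303497314453), (79.7836685180664, 82.36767578125), 60.74717712402344))
```

View pics/w3.png

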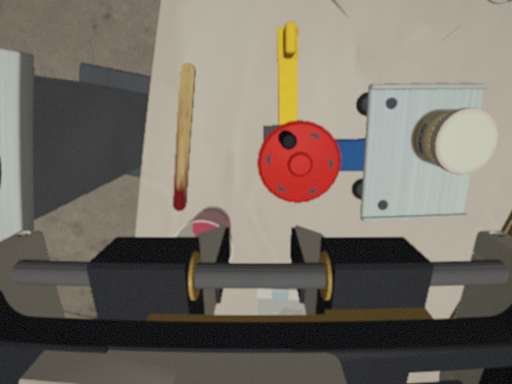

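The tongue and the plate's left corner at (264,126) are visible beneath the wheel, and the handle top is at (288,140). The wheel centre is confirmed at (0.5105,0.108).

Run:
```python
from h import *
z=np.load('w3.npz');im=z['im'];d=z['d'];s=dict(z)
c=onplane('wrist',[[264,126]],.012,s)[0];print('corner',c,'centre',c[:2]+[.0388,-.0233])
g=bydepth('wrist',[[291,40],[291,30],[291,50]],d,s);print('grip',g)
H,S,V=cv2.split(cv2.cvtColor(im,cv2.COLOR_RGB2HSV))
m=np.zeros_like(H);m[128:155,275:300]=(V<60)[128:155,275:300]
q=np.argwhere(m>0)[:,::-1];P=bydepth('wrist',q,d,s);t=P[P[:,2]>.13];print('handle top',len(t),t.mean(0),q.mean(0), onplane('wrist',[[288,139.5]],.14,s))
print(s['position'])
```

```text
corner [0.47243621 0.12978359 0.012     ] centre [0.51123621 0.10648359]
grip [[0.48034845 0.22460767 0.04501698]
 [0.47815395 0.23444349 0.04362005]
 [0.48267874 0.21516143 0.04435489]]
handle top 187 [0.48952357 0.13007153 0.14369801] [287.03902439 139.28292683] [[0.49034536 0.13017947 0.14      ]]
[0.47944217 0.07380416 0.21518262]
```

{"fn": "move_arm", "kwargs": {"series": [[0.014, 0.07, -0.03, 0, 0, 0], [0.014, 0.07, -0.06, 0, 0, 0], [0.014, 0.07, -0.065, 0, 0, 0], [0.014, 0.07, -0.065, 0, 0, 0], [0.014, 0.07, -0.065, 0, 0, 0]]}}

```text
clock: 7.35
position: [0.4902, 0.1305, 0.1675]
ee_rot: [1.966, 2.45, 0.001]
force: [-0.1, 0.2, 0.3]
width: 0.399
gripper_force: 0.0
```

{"fn": "move_arm", "kwargs": {"series": [[0, 0, -0.03, 0, 0, 0], [0, 0, -0.06, 0, 0, 0], [0, 0, -0.076, 0, 0, 0], [0, 0, -0.076, 0, 0, 0], [0, 0, -0.076, 0, 0, 0]]}}

```text
clock: 7.85
position: [0.4904, 0.1305, 0.1106]
ee_rot: [1.966, 2.45, 0.001]
force: [0.1, -0.8, -0.3]
width: 0.402
gripper_force: 0.0
```

{"fn": "move_arm", "kwargs": {"series": [[0, 0, 0, 0, 0, 0], [0, 0, 0, 0, 0, 0], [0, 0, 0, 0, 0, 0], [0, 0, 0, 0, 0, 0], [0, 0, 0, 0, 0, 0]], "claw": -1, "squeeze": 20}}

```text
clock: 8.35
position: [0.4903, 0.1306, 0.1101]
ee_rot: [1.966, 2.45, 0.001]
force: [-0.0, -0.3, 4.3]
width: 0.151
gripper_force: 20.0
```

```bash
cat > circ.py <<'E'
import numpy as np,sys
# args: start angle deg, list of per-call rad
t=np.radians(float(sys.argv[1]));r=.0303
for a in sys.argv[2:]:
    k=float(a);n=5;f=lambda q:r*np.array([np.cos(q),np.sin(q)])
    print(f'from {np.degrees(t):.1f}', [[*((f(t-k*i/n)-f(t))/.75).round(4).tolist(),round(-.00127*k*i/n/.75,4),0,0,0] for i in range(1,n+1)])
    t-=k
E
python3 circ.py 131.2 1.5 1.4 1.2 1.2 1.2 1.2 1.2 1.2 1.2
```

```text
from 131.2 [[0.0102, 0.0065, -0.0005, 0, 0, 0], [0.0218, 0.0097, -0.001, 0, 0, 0], [0.0339, 0.0093, -0.0015, 0, 0, 0], [0.0453, 0.0054, -0.002, 0, 0, 0], [0.0551, -0.0017, -0.0025, 0, 0, 0]]
from 45.3 [[0.0068, -0.009, -0.0005, 0, 0, 0], [0.0109, -0.0195, -0.0009, 0, 0, 0], [0.0119, -0.0307, -0.0014, 0, 0, 0], [0.0098, -0.0418, -0.0019, 0, 0, 0], [0.0047, -0.0518, -0.0024, 0, 0, 0]]
from -35.0 [[-0.0065, -0.0072, -0.0004, 0, 0, 0], [-0.0144, -0.0127, -0.0008, 0, 0, 0], [-0.0235, -0.0161, -0.0012, 0, 0, 0], [-0.0331, -0.0173, -0.0016, 0, 0, 0], [-0.0427, -0.0161, -0.002, 0, 0, 0]]
from -103.7 [[-0.0091, 0.0034, -0.0004, 0, 0, 0], [-0.017, 0.0089, -0.0008, 0, 0, 0], [-0.0235, 0.0161, -0.0012, 0, 0, 0], [-0.0281, 0.0246, -0.0016, 0, 0, 0], [-0.0305, 0.034, -0.002, 0, 0, 0]]
from -172.5 [[-0.0001, 0.0097, -0.0004, 0, 0, 0], [0.0021, 0.0191, -0.0008, 0, 0, 0], [0.0064, 0.0277, -0.0012, 0, 0, 0], [0.0127, 0.0351, -0.0016, 0, 0, 0], [0.0206, 0.0407, -0.002, 0, 0, 0]]
from -241.2 [[0.009, 0.0036, -0.0004, 0, 0, 0], [0.0185, 0.005, -0.0008, 0, 0, 0], [0.0282, 0.004, -0.0012, 0, 0, 0], [0.0373, 0.0008, -0.0016, 0, 0, 0], [0.0454, -0.0045, -0.002, 0, 0, 0]]
from -310.0 [[0.0066, -0.0071, -0.0004, 0, 0, 0], [0.0114, -0.0155, -0.0008, 0, 0, 0], [0.014, -0.0248, -0.0012, 0, 0, 0], [0.0143, -0.0345, -0.0016, 0, 0, 0], [0.0123, -0.0439, -0.002, 0, 0, 0]]
from -378.7 [[-0.0042, -0.0087, -0.0004, 0, 0, 0], [-0.0103, -0.0162, -0.0008, 0, 0, 0], [-0.0181, -0.022, -0.0012, 0, 0, 0], [-0.0269, -0.0258, -0.0016, 0, 0, 0], [-0.0365, -0.0274, -0.002, 0, 0, 0]]
from -447.5 [[-0.0096, 0.0007, -0.0004, 0, 0, 0], [-0.0188, 0.0037, -0.0008, 0, 0, 0], [-0.0271, 0.0088, -0.0012, 0, 0, 0], [-0.0338, 0.0158, -0.0016, 0, 0, 0], [-0.0387, 0.0241, -0.002, 0, 0, 0]]
```

{"fn": "move_arm", "kwargs": {"series": [[0.0102, 0.0065, -0.0005, 0, 0, 0], [0.0218, 0.0097, -0.001, 0, 0, 0], [0.0339, 0.0093, -0.0015, 0, 0, 0], [0.0453, 0.0054, -0.002, 0, 0, 0], [0.0551, -0.0017, -0.0025, 0, 0, 0]]}}

```text
clock: 8.85
position: [0.5329, 0.1297, 0.1081]
ee_rot: [1.965, 2.45, 0.003]
force: [1.4, 2.1, 4.6]
width: 0.147
gripper_force: 20.0
```

```bash
python3 -c "
from h import *
s=readout.observe();print(s['position'],s['force'],s['ft_torque'],s['gripper_force'])"
```

```text
[0.53289561 0.12970567 0.10813229] [1.38166642 2.08759875 4.55696611] [ 0.40845296 -0.30755878 -0.03624289] 20.001167558793895
```

{"fn": "move_arm", "kwargs": {"series": [[0.0068, -0.009, -0.0005, 0, 0, 0], [0.0109, -0.0195, -0.0009, 0, 0, 0], [0.0119, -0.0307, -0.0014, 0, 0, 0], [0.0098, -0.0418, -0.0019, 0, 0, 0], [0.0047, -0.0518, -0.0024, 0, 0, 0]]}}

```text
clock: 9.35
position: [0.5347, 0.0894, 0.1061]
ee_rot: [-1.967, -2.449, 0.001]
force: [-4.8, 4.3, 8.8]
width: 0.143
gripper_force: 20.0
```

{"fn": "move_arm", "kwargs": {"series": [[0, 0, 0, 0, 0, 0], [0, 0, 0, 0, 0, 0]]}}

```text
clock: 9.55
position: [0.5343, 0.0893, 0.1061]
ee_rot: [-1.967, -2.449, 0.002]
force: [-4.1, 0.1, 9.1]
width: 0.146
gripper_force: 20.0
```

```bash
python3 circ.py -37.2 1.2 1.2 1.2 1.2 1.2 1.2 1.2 1.2
```

```text
from -37.2 [[-0.0067, -0.0069, -0.0004, 0, 0, 0], [-0.0149, -0.0121, -0.0008, 0, 0, 0], [-0.0241, -0.0152, -0.0012, 0, 0, 0], [-0.0337, -0.0159, -0.0016, 0, 0, 0], [-0.0433, -0.0144, -0.002, 0, 0, 0]]
from -106.0 [[-0.0089, 0.0038, -0.0004, 0, 0, 0], [-0.0167, 0.0095, -0.0008, 0, 0, 0], [-0.0229, 0.017, -0.0012, 0, 0, 0], [-0.0271, 0.0257, -0.0016, 0, 0, 0], [-0.0291, 0.0351, -0.002, 0, 0, 0]]
from -174.7 [[0.0003, 0.0097, -0.0004, 0, 0, 0], [0.0028, 0.019, -0.0008, 0, 0, 0], [0.0075, 0.0275, -0.0012, 0, 0, 0], [0.0141, 0.0345, -0.0016, 0, 0, 0], [0.0222, 0.0399, -0.002, 0, 0, 0]]
from -243.5 [[0.0091, 0.0033, -0.0004, 0, 0, 0], [0.0187, 0.0042, -0.0008, 0, 0, 0], [0.0283, 0.0029, -0.0012, 0, 0, 0], [0.0373, -0.0006, -0.0016, 0, 0, 0], [0.0452, -0.0062, -0.002, 0, 0, 0]]
from -312.2 [[0.0063, -0.0073, -0.0004, 0, 0, 0], [0.0107, -0.0159, -0.0008, 0, 0, 0], [0.013, -0.0253, -0.0012, 0, 0, 0], [0.0129, -0.035, -0.0016, 0, 0, 0], [0.0106, -0.0444, -0.002, 0, 0, 0]]
from -381.0 [[-0.0045, -0.0086, -0.0004, 0, 0, 0], [-0.0109, -0.0158, -0.0008, 0, 0, 0], [-0.0189, -0.0213, -0.0012, 0, 0, 0], [-0.0279, -0.0247, -0.0016, 0, 0, 0], [-0.0375, -0.0259, -0.002, 0, 0, 0]]
from -449.7 [[-0.0096, 0.0011, -0.0004, 0, 0, 0], [-0.0187, 0.0045, -0.0008, 0, 0, 0], [-0.0267, 0.0099, -0.0012, 0, 0, 0], [-0.0332, 0.0171, -0.0016, 0, 0, 0], [-0.0378, 0.0256, -0.002, 0, 0, 0]]
from -518.5 [[-0.0024, 0.0094, -0.0004, 0, 0, 0], [-0.0026, 0.019, -0.0008, 0, 0, 0], [-0.0004, 0.0285, -0.0012, 0, 0, 0], [0.0039, 0.0371, -0.0016, 0, 0, 0], [0.0102, 0.0445, -0.002, 0, 0, 0]]
```

{"fn": "move_arm", "kwargs": {"series": [[-0.0067, -0.0069, 0, 0, 0, 0], [-0.0149, -0.0121, 0, 0, 0, 0], [-0.0241, -0.0152, 0, 0, 0, 0], [-0.0337, -0.0159, 0, 0, 0, 0], [-0.0433, -0.0144, 0, 0, 0, 0]]}}

```text
clock: 10.05
position: [0.5015, 0.08, 0.1051]
ee_rot: [-1.965, -2.449, -0.002]
force: [4.4, 9.8, -13.6]
width: 0.147
gripper_force: 20.0
```

{"fn": "move_arm", "kwargs": {"series": [[0, 0, 0, 0, 0, 0]]}}

```text
clock: 10.15
position: [0.5008, 0.0804, 0.105]
ee_rot: [-1.963, -2.45, -0.001]
force: [2.6, 8.2, -10.5]
width: 0.145
gripper_force: 20.0
```

{"fn": "move_arm", "kwargs": {"series": [[-0.0089, 0.0045, -0.0014, 0, 0, 0], [-0.0167, 0.0102, -0.0018, 0, 0, 0], [-0.0229, 0.0177, -0.0022, 0, 0, 0], [-0.0271, 0.0264, -0.0026, 0, 0, 0], [-0.0291, 0.0358, -0.003, 0, 0, 0]]}}

```text
clock: 10.65
position: [0.4811, 0.1053, 0.1035]
ee_rot: [1.967, 2.448, 0.0]
force: [6.7, -0.1, -3.5]
width: 0.143
gripper_force: 20.0
```

{"fn": "move_arm", "kwargs": {"series": [[0, 0, 0, 0, 0, 0]]}}

```text
clock: 10.75
position: [0.4811, 0.1061, 0.1034]
ee_rot: [1.966, 2.449, 0.001]
force: [6.2, 0.9, -4.8]
width: 0.148
gripper_force: 20.0
```

{"fn": "move_arm", "kwargs": {"series": [[0.0009, 0.0097, -0.0005, 0, 0, 0], [0.0034, 0.019, -0.001, 0, 0, 0], [0.0081, 0.0275, -0.0014, 0, 0, 0], [0.0147, 0.0343, -0.0019, 0, 0, 0], [0.0226, 0.0396, -0.0023, 0, 0, 0]]}}

```text
clock: 11.25
position: [0.4975, 0.1361, 0.1018]
ee_rot: [-1.966, -2.45, 0.002]
force: [0.6, -4.0, 0.1]
width: 0.148
gripper_force: 20.0
```

{"fn": "move_arm", "kwargs": {"series": [[0, 0, 0, 0, 0, 0]]}}

```text
clock: 11.35
position: [0.4982, 0.1363, 0.1018]
ee_rot: [-1.966, -2.45, 0.0]
force: [2.4, -3.4, -0.2]
width: 0.147
gripper_force: 20.0
```

{"fn": "move_arm", "kwargs": {"series": [[0.0091, 0.0029, -0.0004, 0, 0, 0], [0.0187, 0.0038, -0.0008, 0, 0, 0], [0.0283, 0.0025, -0.0012, 0, 0, 0], [0.0371, -0.001, -0.0016, 0, 0, 0], [0.045, -0.0066, -0.002, 0, 0, 0]]}}

```text
clock: 11.85
position: [0.5315, 0.1313, 0.1004]
ee_rot: [-1.965, -2.45, -0.0]
force: [-1.0, -0.2, -2.3]
width: 0.144
gripper_force: 20.0
```

{"fn": "move_arm", "kwargs": {"series": [[0, 0, 0, 0, 0, 0]]}}

```text
clock: 11.95
position: [0.5323, 0.1304, 0.1004]
ee_rot: [1.968, 2.448, 0.001]
force: [0.1, -0.6, -2.9]
width: 0.149
gripper_force: 20.0
```

7.8 rad turned so far with no drag; continuing.

{"fn": "move_arm", "kwargs": {"series": [[0.0063, -0.0073, -0.0006, 0, 0, 0], [0.0106, -0.0159, -0.001, 0, 0, 0], [0.0128, -0.0253, -0.0014, 0, 0, 0], [0.0126, -0.035, -0.0018, 0, 0, 0], [0.0102, -0.0444, -0.0022, 0, 0, 0]]}}

```text
clock: 12.45
position: [0.5388, 0.097, 0.0988]
ee_rot: [1.967, 2.45, -0.0]
force: [-1.0, 1.2, -2.3]
width: 0.151
gripper_force: 20.0
```

{"fn": "move_arm", "kwargs": {"series": [[0, 0, 0, 0, 0, 0]]}}

```text
clock: 12.55
position: [0.5383, 0.0961, 0.0988]
ee_rot: [1.968, 2.449, -0.002]
force: [-0.1, -0.3, -3.3]
width: 0.148
gripper_force: 20.0
```

{"fn": "move_arm", "kwargs": {"series": [[-0.0045, -0.0084, -0.0006, 0, 0, 0], [-0.0109, -0.0155, -0.001, 0, 0, 0], [-0.0189, -0.021, -0.0014, 0, 0, 0], [-0.0279, -0.0242, -0.0018, 0, 0, 0], [-0.0373, -0.0254, -0.0022, 0, 0, 0]]}}

```text
clock: 13.05
position: [0.5108, 0.0789, 0.0974]
ee_rot: [1.966, 2.45, 0.002]
force: [3.8, 3.8, -5.4]
width: 0.146
gripper_force: 20.0
```

{"fn": "move_arm", "kwargs": {"series": [[0, 0, 0, 0, 0, 0]]}}

```text
clock: 13.15
position: [0.5095, 0.0789, 0.0973]
ee_rot: [-1.965, -2.45, 0.001]
force: [-1.2, 1.2, -2.6]
width: 0.147
gripper_force: 20.0
```

```bash
sed -i 's/n=5/n=3/;s/r=.0303/r=.0298/' circ.py; python3 circ.py -91 .36 .36 .36 .36 .36 .36 .36 .36
```

```text
from -91.0 [[-0.0048, 0.0004, -0.0002, 0, 0, 0], [-0.0094, 0.0013, -0.0004, 0, 0, 0], [-0.014, 0.0028, -0.0006, 0, 0, 0]]
from -111.6 [[-0.0043, 0.002, -0.0002, 0, 0, 0], [-0.0084, 0.0045, -0.0004, 0, 0, 0], [-0.0121, 0.0075, -0.0006, 0, 0, 0]]
from -132.3 [[-0.0033, 0.0034, -0.0002, 0, 0, 0], [-0.0062, 0.0072, -0.0004, 0, 0, 0], [-0.0086, 0.0113, -0.0006, 0, 0, 0]]
from -152.9 [[-0.0019, 0.0044, -0.0002, 0, 0, 0], [-0.0033, 0.0089, -0.0004, 0, 0, 0], [-0.0041, 0.0136, -0.0006, 0, 0, 0]]
from -173.5 [[-0.0003, 0.0048, -0.0002, 0, 0, 0], [0.0001, 0.0095, -0.0004, 0, 0, 0], [0.0009, 0.0142, -0.0006, 0, 0, 0]]
from -194.1 [[0.0014, 0.0045, -0.0002, 0, 0, 0], [0.0034, 0.0089, -0.0004, 0, 0, 0], [0.0059, 0.013, -0.0006, 0, 0, 0]]
from -214.8 [[0.0029, 0.0037, -0.0002, 0, 0, 0], [0.0063, 0.0071, -0.0004, 0, 0, 0], [0.0101, 0.01, -0.0006, 0, 0, 0]]
from -235.4 [[0.0041, 0.0025, -0.0002, 0, 0, 0], [0.0084, 0.0044, -0.0004, 0, 0, 0], [0.013, 0.0059, -0.0006, 0, 0, 0]]
```

{"fn": "move_arm", "kwargs": {"series": [[-0.0048, 0.0004, -0.0003, 0, 0, 0], [-0.0094, 0.0013, -0.0006, 0, 0, 0], [-0.014, 0.0028, -0.0008, 0, 0, 0]]}}

```text
clock: 13.45
position: [0.501, 0.0807, 0.0969]
ee_rot: [1.966, 2.449, 0.001]
force: [5.5, 0.1, -1.6]
width: 0.145
gripper_force: 20.0
```

Run:
```python
from h import *
s=readout.observe();print(s['position'],s['force'],s['ft_torque'])
a=[]
for n,(x,y,X,Y) in (('scene',(195,160,265,240)),('side',(240,170,310,250))):
    im,d=get_image(n);a.append(cv2.resize(im[y:Y,x:X],(400,457),interpolation=cv2.INTER_CUBIC))
print(readout.observe()['force'])
cv2.imwrite('pics/p2.png',np.hstack(a)[:,:,::-1])
```

```text
[0.50102402 0.08074395 0.09694559] [ 5.50606318  0.09321331 -1.62815297] [-0.07626928 -1.25386614  0.00889683]
[2.97073446 1.32087407 0.60298498]
```

View pics/p2.png

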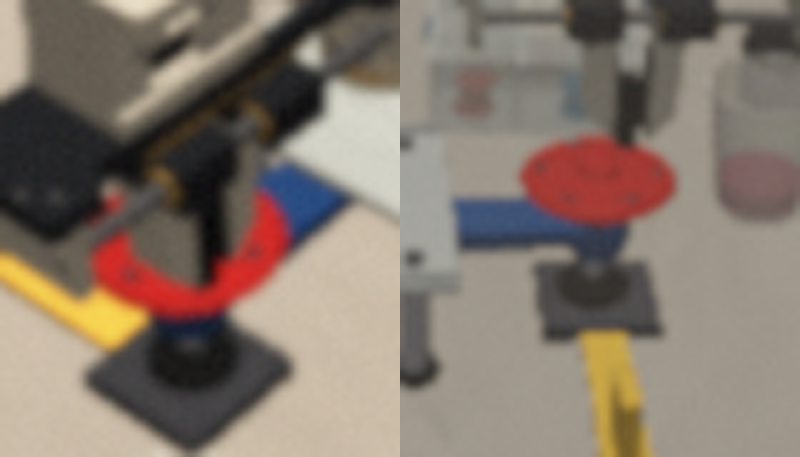

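The foot now seems to bear on the centred plate, and the drag is about 5 N. One small step will confirm it.

{"fn": "move_arm", "kwargs": {"series": [[-0.0022, 0.0009, -0.0001, 0, 0, 0], [-0.0043, 0.002, -0.0002, 0, 0, 0]]}}

```text
clock: 13.75
position: [0.4977, 0.0822, 0.0968]
ee_rot: [1.966, 2.449, 0.001]
force: [4.3, -1.5, -0.3]
width: 0.147
gripper_force: 20.0
```

```bash
python3 -c "
from h import *
s=readout.observe();p=s['position'];a=np.arctan2(p[1]-.1085,p[0]-.5108);t=np.array([np.sin(a),-np.cos(a)]);print(p,np.degrees(a),s['force'],'drag',-t@s['force'][:2],s['ft_torque'])"
```

```text
[0.4976687  0.08217823 0.09675655] -116.5135061121967 [ 4.29084302 -1.48952007 -0.26269827] drag 4.504506244808459 [-0.24740232 -1.24574769  0.00944501]
```

{"fn": "move_arm", "kwargs": {"series": [[-0.0021, 0.0012, -0.0001, 0, 0, 0], [-0.0041, 0.0025, -0.0002, 0, 0, 0]]}}

```text
clock: 13.95
position: [0.4947, 0.0839, 0.0966]
ee_rot: [1.966, 2.449, 0.001]
force: [5.1, -2.1, 0.3]
width: 0.146
gripper_force: 20.0
```

{"fn": "move_arm", "kwargs": {"series": [[-0.002, 0.0013, -0.0001, 0, 0, 0]]}}

```text
clock: 14.05
position: [0.4932, 0.0849, 0.0966]
ee_rot: [1.966, 2.449, 0.001]
force: [5.5, -1.3, 0.0]
width: 0.144
gripper_force: 20.0
```

```bash
python3 -c "
from h import *
s=readout.observe();p=s['position'];a=np.arctan2(p[1]-.1085,p[0]-.5108);t=np.array([np.sin(a),-np.cos(a)]);print(p,np.degrees(a),s['force'],'drag',-t@s['force'][:2],s['ft_torque'])"
```

```text
[0.49324845 0.08487592 0.09655584] -126.61055595332151 [ 5.53708954 -1.32959116  0.04468028] drag 5.23759590497511 [-0.34576547 -1.4151823   0.03921249]
```

Drag is now about 5.3 N, which means roughly 4–7 N of pressure, inside the band. Letting go.

{"fn": "move_arm", "kwargs": {"series": [[0, 0, 0, 0, 0, 0], [0, 0, 0, 0, 0, 0], [0, 0, 0, 0, 0, 0]]}}

```text
clock: 14.35
position: [0.4928, 0.0852, 0.0965]
ee_rot: [1.966, 2.45, 0.0]
force: [4.2, -0.9, 1.6]
width: 0.142
gripper_force: 20.0
```

{"fn": "move_arm", "kwargs": {"series": [[0, 0, 0, 0, 0, 0], [0, 0, 0, 0, 0, 0], [0, 0, 0, 0, 0, 0], [0, 0, 0, 0, 0, 0]], "claw": -0.3}}

```text
clock: 14.75
position: [0.4919, 0.0852, 0.096]
ee_rot: [-1.965, -2.45, 0.001]
force: [-0.5, -0.0, -0.1]
width: 0.347
gripper_force: 0.0
```

{"fn": "move_arm", "kwargs": {"series": [[0, 0, 0.03, 0, 0, 0], [0, 0, 0.07, 0, 0, 0], [0, 0, 0.12, 0, 0, 0], [0, 0, 0.14, 0, 0, 0], [0, 0, 0.14, 0, 0, 0]]}}

```text
clock: 15.25
position: [0.4936, 0.0858, 0.2035]
ee_rot: [1.965, 2.448, 0.004]
force: [-0.5, -0.6, 0.6]
width: 0.353
gripper_force: 0.0
```

Run:
```python
from h import *
s=readout.observe();print(s['position'],s['force'],s['width'])
a=[]
for n,(x,y,X,Y) in (('scene',(195,160,265,240)),('side',(240,170,310,250))):
    im,d=get_image(n);a.append(cv2.resize(im[y:Y,x:X],(400,457),interpolation=cv2.INTER_CUBIC))
cv2.imwrite('pics/p3.png',np.hstack(a)[:,:,::-1])
```

```text
[0.49357823 0.08579298 0.20345821] [-0.46793361 -0.61738114  0.62360509] 0.35250107148372956
```

View pics/p3.png

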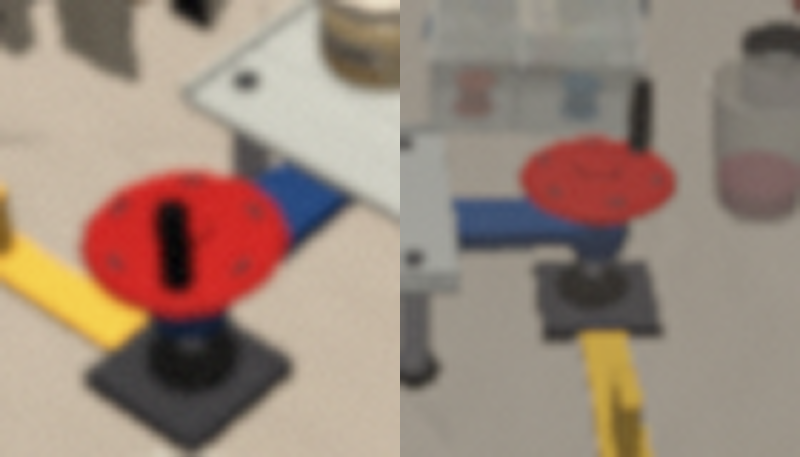

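The crops show the gripper clear of the handle, the foot seated on the plate, and the plate still centred. The cup stands where it was. Handing in.

{"fn": "move_arm", "kwargs": {"series": [[0, 0, 0, 0, 0, 0], [0, 0, 0, 0, 0, 0], [0, 0, 0, 0, 0, 0]]}}

```text
clock: 15.65
position: [0.4921, 0.0852, 0.2005]
ee_rot: [-1.965, -2.449, 0.001]
force: [-1.2, 0.1, -0.5]
width: 0.352
gripper_force: 0.0
```

```bash
python3 -c "
from cell import ticket
print(ticket.sign_off())"
```

```text
the job is handed in; nothing more can be done
None
```

The job is handed in: the plate lies centred under the foot to within a few mm, the foot bears on it with about 5 N (estimated from the drag at the handle), and the arm is clear; the sign-off gave no verdict.

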